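# Slide out a transfer plate to the pointer and hold it

### The arm

A 6-joint arm with a two-finger parallel gripper is mounted at the origin on the work surface. World frame = base frame: x ahead of the robot, y to its left, z up, the work surface at z = 0. Lengths are in m, angles in rad, forces in N, time in s.
With the tool pointing down it reaches from about 0.25 to 0.725 m from the base axis. Payload 4 kg.
Tool frame: the origin (TCP) lies midway between the tips of the shut fingers; the grasp point (between the pads) lies 19 mm behind it; z points along the fingers, y is the line along which they close (so a half turn about z gives the same grasp; the last joint's range is limited). The gripper opens to 85 mm and grips with 20 to 120 N. Pads are 22 mm wide; open, the fingers measure 114 mm over their backs; the gripper's body (76 mm by 85 mm) begins 54 mm behind the grasp point. The pads swing forward as they close: fully open they stand 13 mm farther back than shut.
Start: joints at [-1.262, 0.241, 0.005, 1.335, 0, 1.571], TCP at [0.152, -0.476, 0.231] pointing down, gripper open.
Joint ranges: [-2.72, 2.72], [-1.05, 1.87], [-1.09, 1.28], [-1.99, 2.15], [-1.42, 1.44], [-3.14, 3.14]. Speed limits (rad/s): [2.79, 2.79, 3.14, 3.14, 3.14, 3.14].

### API

Orientations are given as a unit quaternion [x, y, z, w].
In Python, from workcell import get_obs, camera, job_done, silhouettes gives the robot as it stands. The module is installed in compiled form; this text tells all that it offers.
- The arm moves only by the tool drive_tool, never from a script. Its argument "increments" is a list of rows, each a list of 3 entries, a list of its own where there are three numbers: the shift along the world's x, y, z in mm, then the turn, a rotation vector about the world's x, y, z in degrees, then the opening, from 0 (shut) to 1 (fully open). A call has 1 to 8 rows; each row shifts and turns the commanded pose from where the row before left it; what a row does not reach is not made up. A row lasts 1/12 s, in which the tool goes at most 41.7 mm and 7.16 degrees, less where a joint would pass 70% of its speed; a pose out of reach is approached as far as the arm can. A call is refused whole if a number of a shift passes 41.7 or a number of a turn 7.16, either way. A call with a gripper value outside its range is refused whole. The fingers move at their own pace and stop on an object; the grip force is fixed at half the most. Time passes only in rows, so rows that do not move let the fingers close. It gives the time, the measured TCP pose, the force, the opening and the grip force at its end, in the units of the state.
- get_obs(): the state, without advancing time (a new reading comes with each control period).
- camera(name): name is "side" or "top" or "wrist"; returns a dict with "image" (400x640x3 uint8, red, green, blue), "K" (3x3 intrinsics, pixels), "view" (4x4, takes a point from world to camera coordinates). Camera axes: x right, y down, z forward; pixel columns grow to the right and rows downward; lengths in m; the calibration is good to about 2 mm. A picture is of the moment at which its call begins. There is no depth.
- job_done(): hands the job in; it is judged then, once.
Trained networks look in a picture, given as the dict that the camera call returned (one of the last four; its "shot" number tells which), for a name from the list of things; names that differ only in an ending like _2 or _b are one class to them, and where a whole thing is asked for, a point or a joint stands for the part that bears it (a point fixed in the world has none). Each returns a list of dicts, best first, with "conf" (0 to 1); they miss things now and then, are a little off and sometimes report something else, mostly with a low value. They report only what shows in the picture. A call takes as long as a camera call. They do not tell look-alikes from the thing itself.
- silhouettes(query, picture): "region" (400x640 bool, what is visible of it) and "bbox" ([left, top, right, bottom] in pixels, round what is visible of it).
The state is a dict: "clock": time; "joint_pos": joint angles; "joint_vel": joint speeds; "tau": joint torques, N m; "eef_pos": TCP position; "tool_rot": TCP orientation; "ft_force": force on the tool from outside, world axes, zero at the start; "ft_torque": the same for the moment, N m; "grip_width": finger opening in m; "grasp_force": force on a finger pad.
Only numpy, scipy, OpenCV 4.12 (cv2) and the standard library are available. Lean on these libraries where they do the work, as an engineer would, in place of code of your own. Each camera call takes 0.05 s, during which the arm holds its last target. There are 200 camera calls.

### The job

Take the grip plug out of its parking cup and set its tapered end fully down into the round neck on the white transfer plate while the plate is still where it lies; then slide the plate outward along its guides, never lifting or tipping it, until its leading edge is level with the pointer's blade. By then more than half of it hangs over the bench's edge and it would tip on its own, so finish while still holding the seated plug with the fingers, keeping the plate flat and still on the bench (a colleague will bolt a bracket under it); do not let go. Leave the jar, the tape core and the scraper where they are.

Things in the scene. Friction and masses are not known exactly. Their poses are not given: they have to be found in the camera images.
- bench: Fixed low steel bench, 320 long (its x) x 160 wide (y), top surface 80 mm above the table. Origin on the table under its centre; its x axis points outward, the way the plate is slid. Two guide rails, 10 mm high and 124 mm apart inside, run along x on its whole top, so the plate between them has 2 mm of play on each side.
- bench_edge (a point): Middle of the bench's outer (+x) top edge, where the plate begins to overhang; axes as the bench.
- plate: White plastic plate, 360 (its x) x 120 (y) x 12 mm, about 0.47 kg, lying on the bench between the guides, its x axis outward. Origin: centre of its underside. Its neck is 145 mm behind the origin (the tail). At the start it overhangs the bench by 40 to 90 mm. With the plug seated it balances near 195 mm overhang; beyond, it tips unless held down at the tail (up to 9 N at the plug).
- plate_lead (a point): Middle of the plate's leading (+x) edge, on its top face, 180 mm ahead of the origin; axes as the plate.
- plate_neck (a point): Centre of the rim (mouth) of the neck, 42 mm above the plate's underside; axes as the plate. The neck is a white tube standing 30 mm high on the plate: outer diameter 55 at the rim, bore 45 at the rim narrowing to 39 mm at the bottom, closed below by the plate.
- plug: Grey plastic plug, upright, 60 g, round. Origin: centre of its foot. Upwards: tapered foot 26 mm long, diameter 33 at the bottom, 40 at the top; flange 56 mm in diameter, 6 thick; round stem 24 mm in diameter from 32 to 80 mm above the origin. It starts in the parking cup, the flange on the cup's rim. Seated in the neck, the flange lies on the neck's rim, with 2 to 3 mm of play round the foot.
- plug_flange (a point): On the plug's axis at the underside of the flange (26 mm above its origin); comes to the neck's rim centre when seated.
- plug_stem (a point): On the plug's axis at mid-stem, 60 mm above its origin and 34 mm above the flange's underside: the place to grip, from above.
- park: Fixed steel parking cup for the plug on an 80 x 80 mm foot; outer diameter 55, height 34 mm, bore like the plate's neck. Origin on the table under its centre.
- mark: Fixed steel pointer stand: foot 60 mm in diameter, post 12 mm thick and 120 high; a blade 4 mm thick reaches 32 mm from the post towards the plate's path, 89 to 103 mm above the table. Origin on the table under the post; axes as the bench. It stands on the bench's +y side, 225 to 265 mm beyond the bench's outer edge.
- mark_tip (a point): Tip of the pointer's blade, 92 mm above the table (the height of the plate's top), 18 mm clear of the plate's long side; axes as the bench. The plate's leading edge must come level with it along the bench's x.
- jar: Bystander: closed glass jar, 72 mm diameter, 110 high; origin under its centre. Not to be moved.
- tape: Bystander: cardboard tape core, 90 mm outer diameter, 48 high; origin under its centre. Not to be moved.
- scraper: Bystander: scraper with a black handle, 250 mm long, lying on the table. Not to be moved.
Mind the look-alikes: they are no part of the job. What is shaped like the plug but pink is not meant. Leave any green look-alike of the mark alone.

How it is judged:
On the way:
1. the plug is fully seated in the neck, with the plate still within 40 mm of where it began (horizontal distance between plug_flange and plate_neck below 0.005 m and z of plug_flange in the frame of plate_neck between -0.004 and 0.004 m and angle between the z axis of plug and the z axis of plate, either way round below 0.1 rad and distance of plate from where it was at the start of the episode below 0.04 m), for 0.2 s.
At the end, for the whole second after the job is handed in: Plug seated in the neck (flange within 4 mm of the rim, 5 mm off-centre), plate edge within 8 mm of the pointer blade along the bench, plate flat (0.03 rad), still, between the guides, borne by the bench, not touching the pointer; fingers hold the plug with over 1 N (horizontal distance between plug_flange and plate_neck below 0.005 m and z of plug_flange in the frame of plate_neck between -0.004 and 0.004 m and angle between the z axis of plug and the z axis of plate, either way round below 0.1 rad and x of plate_lead in the frame of mark_tip between -0.008 and 0.008 m and z of plate in the frame of bench between 0.076 and 0.084 m and angle between the z axis of plate and the z axis of bench, either way round below 0.03 rad and angle between the x axis of plate and the x axis of bench, either way round below 0.1 rad and y of plate in the frame of bench between -0.012 and 0.012 m and linear speed of plate below 0.01 m/s and angular speed of plate below 0.05 rad/s and contact force between plate and bench above 2 N and contact force between plate and mark below 0.3 N and contact force between the fingers and plug above 1 N); the arm keeps its last pose, push and grip.
It fails at once if the plate is tipped by more than 0.12 rad or lifted more than 15 mm off the bench (angle between plate's own z axis and vertical above 0.12 rad or z of plate in the frame of bench above 0.095 m or z of plate in the frame of bench below 0.06 m).
It fails at once if a bystander is moved by more than 25 mm (distance of any of jar, tape, scraper from where it was at the start of the episode above 0.025 m).
It also fails if it takes over 50 s, if anything falls off the work surface, if the arm or the gripper's body presses on something with over 40 N, if the wrist force passes 120 N, or if a joint passes its speed limit or range.

## Working session

There is one attempt and no reset: what is moved stays moved. The work goes in short steps, Python scripts to look and compute and a tool call to move; the robot and the scene stay as the last step left them, time stands still between calls to the robot, and variables do not carry over. Pictures are saved under pics/ and viewed, at most 10 in all, crops included, and the job is handed in when it is done.

Besides the shell and the picture viewer there is one more tool, called as name(argument=value, ...) on one line, values as JSON. drive_tool: Moves the arm, as the interface text tells. Its arguments: {"type":"object","properties":{"increments":{"type":"array"}},"required":["increments"]}

```bash
mkdir -p pics
cat > h.py <<'E'
import numpy as np, cv2
from workcell import get_obs, camera, job_done, silhouettes
def proj(c,P):
    P=np.atleast_2d(P); q=(c["view"][:3,:3]@P.T).T+c["view"][:3,3]; q=q@c["K"].T
    return q[:,:2]/q[:,2:]
def ray(c,uv):
    R=c["view"][:3,:3];t=c["view"][:3,3]
    return -R.T@t, R.T@np.linalg.solve(c["K"],[uv[0],uv[1],1.])
def onz(c,uv,z):
    o,d=ray(c,uv); return o+d*(z-o[2])/d[2]
def tri(l):
    A=np.zeros((3,3));b=np.zeros(3)
    for c,uv in l:
        o,d=ray(c,uv);d/=np.linalg.norm(d);M=np.eye(3)-np.outer(d,d);A+=M;b+=M@o
    return np.linalg.solve(A,b)
def save(n,im): cv2.imwrite("pics/"+n,im[...,::-1])
E
python3 - <<'E'
from h import *
s=camera("side");t=camera("top")
save("a.png",cv2.resize(np.vstack([s["image"],t["image"]]),(480,600),interpolation=cv2.INTER_AREA))
save("s0.png",s["image"]);save("t0.png",t["image"])
for n,c in(("side",s),("top",t)):
  print(n,"cam at",ray(c,(320,200))[0].round(3))
  for q in["plug","plate","park","mark","bench","jar","tape","scraper"]:
    for d in silhouettes(q,c):
      m=d["region"]; ys,xs=np.nonzero(m)
      print(q,round(d["conf"],2),np.round(d["bbox"]).astype(int),xs.mean().round(),ys.mean().round(),m.sum(),c["image"][m].mean(0).round())
E
```

```text
side cam at [-0.334 -0.93   1.182]
plate 0.61 [269 198 312 243] 293.0 216.0 813 [192. 187. 174.]
plate 0.2 [264 198 321 272] 291.0 232.0 780 [124. 121. 117.]
mark 0.86 [438 258 460 295] 450.0 280.0 335 [23. 97. 35.]
mark 0.68 [409 239 432 274] 418.0 260.0 335 [ 32. 101.  43.]
mark 0.62 [414 267 429 301] 420.0 290.0 343 [62. 63. 60.]
bench 0.68 [261 199 322 271] 290.0 232.0 744 [124. 121. 117.]
tape 0.96 [220 197 246 225] 231.0 209.0 527 [101.  72.  42.]
scraper 0.45 [368 205 393 220] 380.0 212.0 140 [17. 17. 16.]
top cam at [ 0.451 -0.039  1.354]
plug 0.63 [195 163 212 183] 202.0 173.0 238 [76. 76. 76.]
plug 0.59 [160 154 177 175] 167.0 166.0 266 [124.  79.  93.]
plug 0.53 [226 145 248 167] 237.0 158.0 271 [129.  83.  96.]
plate 0.6 [257 189 385 243] 320.0 216.0 4959 [151. 146. 140.]
park 0.54 [194 160 220 187] 208.0 175.0 351 [99. 98. 95.]
mark 0.86 [449 161 470 179] 458.0 168.0 356 [40. 84. 47.]
mark 0.76 [414 164 434 179] 422.0 170.0 265 [35. 84. 43.]
mark 0.69 [436 188 459 210] 445.0 198.0 338 [58. 57. 57.]
mark 0.52 [191 164 213 182] 202.0 173.0 265 [78. 77. 78.]
bench 0.71 [250 178 366 248] 301.0 214.0 1682 [139. 136. 135.]
jar 0.76 [248 110 276 138] 263.0 121.0 566 [95. 95. 91.]
tape 0.81 [199 238 233 266] 215.0 250.0 517 [89. 69. 51.]
tape 0.51 [192 165 212 185] 202.0 174.0 283 [79. 78. 78.]
scraper 0.62 [281 121 361 144] 310.0 131.0 916 [85. 85. 82.]
```

View pics/t0.png

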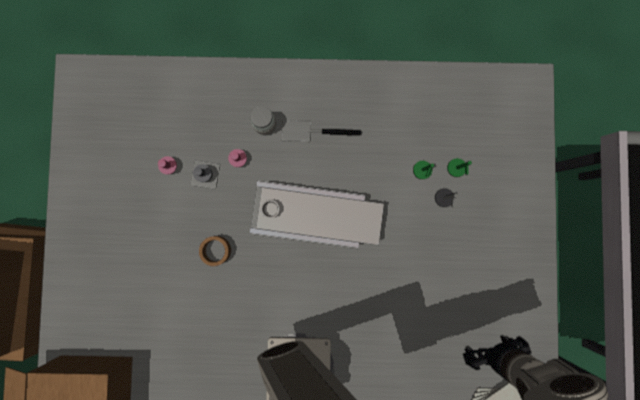

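View pics/s0.png

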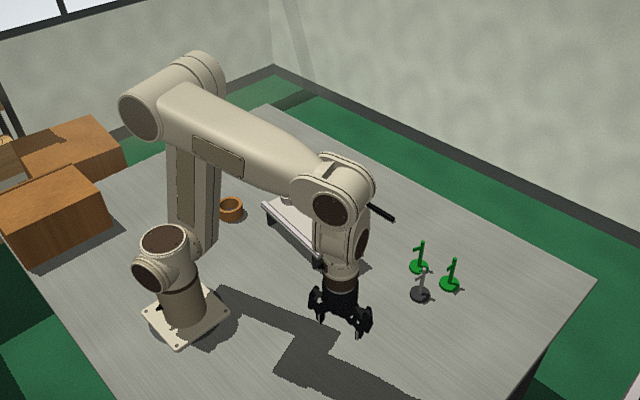

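The top view has image right = −y and image up = +x. There are three plug-shaped things: pink (167,165), grey (202,173) standing in the square-footed cup, and pink (237,158). The grey one is meant. The pointers are green at (422,170) and (458,168) and grey at (445,198), so the grey one is the mark. The plate's neck is at (272,209). I'll confirm in an enlarged crop and compute positions.

Run:
```python
from h import *
t=camera("top"); im=t["image"]
a=cv2.resize(im[140:260,145:275],None,fx=3.,fy=3.,interpolation=cv2.INTER_CUBIC)
b=cv2.resize(im[140:260,340:475],None,fx=3.,fy=3.,interpolation=cv2.INTER_CUBIC)
save("crop.png",np.hstack([a,b]))
print(t["K"][0,0],get_obs()["tool_rot"],get_obs()["eef_pos"])
for n,uv,z in [("plug",(202,173),.06),("park",(206,175),0),("neck",(272,209),.122),("jar",(263,121),.1),("tape",(215,250),.04),("mark",(445,198),.05),("tip",(457,193),.1),("c1",(257,182),.09),("c2",(366,197),.09),("c3",(358,245),.09),("c4",(250,233),.09),
 ("lead1",(384,203),.092),("lead2",(380,243),.092)]:
  print(n,onz(t,uv,z).round(3))
```

```text
431.25026246038766 [ 9.88102030e-01  1.53799793e-01 -1.42953898e-06  4.38134424e-05] [ 0.1519527  -0.47636256  0.23133621]
plug [0.593 0.301 0.06 ]
park [0.593 0.304 0.   ]
neck [0.486 0.081 0.122]
jar [0.746 0.117 0.1  ]
tape [0.361 0.259 0.04 ]
mark [ 0.532 -0.435  0.05 ]
tip [ 0.544 -0.455  0.1  ]
c1 [0.566 0.131 0.09 ]
c2 [ 0.528 -0.191  0.09 ]
c3 [ 0.387 -0.169  0.09 ]
c4 [0.416 0.147 0.09 ]
lead1 [ 0.511 -0.243  0.092]
lead2 [ 0.394 -0.233  0.092]
```

View pics/crop.png

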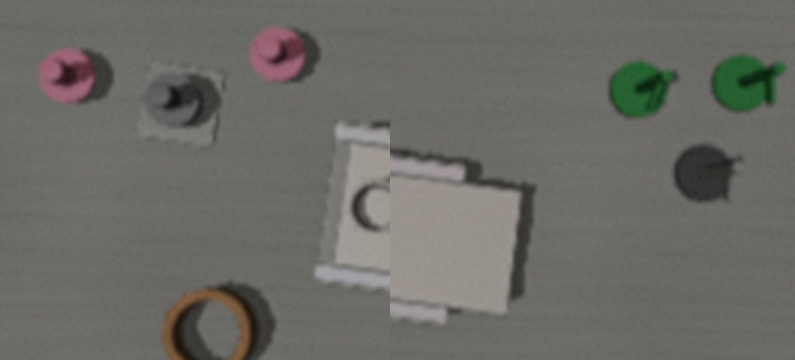

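The crop confirms it: the grey plug is in the square-footed cup (stem at px (201,172)) with a pink one on either side. The grey pointer stands below the two green ones. The outward direction is about (−0.10, −0.995). I'm starting the move towards the plug.

drive_tool(increments=[[[18, 34, 8], [0, 0, 5], 1], [[18, 34, 8], [0, 0, 5], 1], [[18, 34, 8], [0, 0, 5], 1], [[18, 34, 8], [0, 0, 5], 1], [[18, 34, 8], [0, 0, 5], 1], [[18, 34, 8], [0, 0, 5], 1], [[18, 34, 8], [0, 0, 5], 1], [[18, 34, 8], [0, 0, 5], 1]])

```text
clock: 1.62
eef_pos: [0.2963, -0.2027, 0.296]
tool_rot: [0.875, 0.484, 0.0, 0.0]
ft_force: [1.7, -0.3, -0.1]
grip_width: 0.0854
grasp_force: 0.0
```

drive_tool(increments=[[[18, 34, 0], [0, 0, 5], 1], [[18, 34, 0], [0, 0, 5], 1], [[18, 34, 0], [0, 0, 5], 1], [[18, 34, 0], [0, 0, 5], 1], [[18, 34, 0], [0, 0, 5], 1], [[18, 34, 0], [0, 0, 5], 1], [[18, 34, 0], [0, 0, 5], 1], [[0, 0, 0], [0, 0, 0], 1]])

```text
clock: 2.28
eef_pos: [0.4244, 0.0389, 0.2949]
tool_rot: [0.687, 0.727, 0.001, -0.0]
ft_force: [0.3, -0.4, 0.8]
grip_width: 0.0854
grasp_force: 0.0
```

Run:
```python
from h import *
w=camera("wrist"); save("w1.png",w["image"]); o=get_obs(); print(o["eef_pos"],o["tool_rot"],o["ft_force"],o["joint_pos"].round(2),o["clock"])
c,d=ray(w,(320,200));print(c,d)
for q in["plug","park","plate_neck","plate"]:
    for k in silhouettes(q,w):
      m=k["region"]; print(q,round(k["conf"],2),np.round(k["bbox"]),w["image"][m].mean(0).round())
```

```text
[0.42294329 0.03646319 0.29487403] [ 6.88034031e-01  7.25678389e-01 -1.72826687e-05 -2.17836838e-04] [ 0.41715587 -0.31644386 -0.08160747] [ 0.09  0.07 -0.03  1.47  0.    1.6 ] 2.3333
[0.42164964 0.11296828 0.43820538] [ 0.0166772  -0.28621723 -0.95802323]
plug 0.87 [482.  19. 545.  72.] [133.  84.  96.]
plug 0.17 [286.  97. 440. 350.] [140. 138. 131.]
plate 0.9 [290.  95. 438. 352.] [140. 138. 132.]
```

View pics/w1.png

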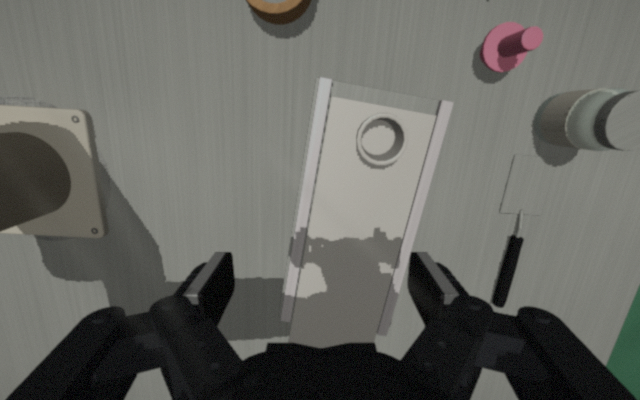

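The wrist view shows the neck rim at about (381,141), the rails beside the plate, and a pink plug at (505,45). I'm continuing towards the grey plug.

drive_tool(increments=[[[18, 30, 0], [0, 0, 5], 1], [[18, 30, 0], [0, 0, 5], 1], [[18, 30, 0], [0, 0, 5], 1], [[18, 30, 0], [0, 0, 5], 1], [[18, 30, 0], [0, 0, 5], 1], [[0, 0, 0], [0, 0, 0], 1]])

```text
clock: 3.03
eef_pos: [0.5144, 0.1863, 0.2938]
tool_rot: [0.516, 0.857, 0.001, -0.0]
ft_force: [0.4, -0.0, -0.6]
grip_width: 0.0855
grasp_force: 0.0
```

Run:
```python
from h import *
w=camera("wrist"); save("w2.png",w["image"]); t=camera("top"); o=get_obs(); print(o["eef_pos"],o["tool_rot"],o["clock"])
for n,c in(("w",w),("t",t)):
  for q in["plug","park","plate_neck","plate"]:
    for k in silhouettes(q,c):
      m=k["region"]; print(n,q,round(k["conf"],2),np.round(k["bbox"]),c["image"][m].mean(0).round())
print(proj(w,[[.594,.303,z] for z in(0,.04,.088)]))
```

```text
[0.51215857 0.18283569 0.29456352] [ 5.18052498e-01  8.55348373e-01 -7.80010942e-04 -4.03358735e-04] 3.1333
w plug 0.91 [389. 181. 431. 218.] [154.  99. 113.]
w plug 0.6 [397.  96. 444. 135.] [93. 94. 93.]
w plug 0.56 [456.  16. 518.  66.] [137.  89. 101.]
w park 0.79 [376.  69. 452. 154.] [121. 122. 116.]
w park 0.52 [362. 279. 417. 344.] [131. 132. 125.]
w park 0.42 [143. 159. 343. 358.] [126. 124. 121.]
w plate_neck 0.85 [134. 183. 319. 400.] [137. 135. 128.]
w plate_neck 0.23 [397.  94. 446. 138.] [93. 95. 93.]
w plate 0.72 [132. 181. 322. 400.] [136. 134. 127.]
t plug 0.63 [227. 147. 248. 171.] [133.  84.  98.]
t plate_neck 0.93 [253. 188. 386. 244.] [123. 119. 114.]
t plate 0.7 [258. 188. 386. 245.] [123. 119. 114.]
[[407.36708384 116.45243724]
 [416.07911723 117.03151159]
 [429.15091833 117.90037244]]
```

View pics/w2.png

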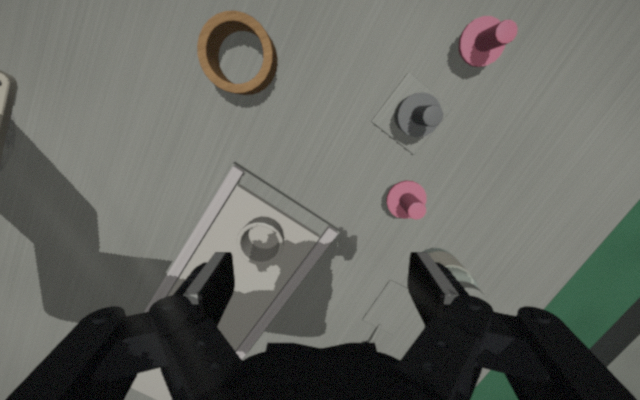

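The grey plug's stem top is at (432,116), its flange centre at about (417,114), and the cup foot surrounds it. The neck is at (263,240). Now I'll work out positions from several views.

```bash
cat >> h.py <<'E'
from scipy.spatial.transform import Rotation as Rn
def T(p,q):
    M=np.eye(4);M[:3,:3]=Rn.from_quat(q).as_matrix();M[:3,3]=p;return M
E
python3 - <<'E'
from h import *
w=camera("wrist");t=camera("top");o=get_obs()
X=w["view"]@T(o["eef_pos"],o["tool_rot"]); np.save("X.npy",X)
print(o["eef_pos"],o["tool_rot"])
w1={"K":w["K"],"view":X@np.linalg.inv(T([0.42294329,0.03646319,0.29487403],[.688034,.725678,-1.7e-5,-2.2e-4]))}
w2={"K":w["K"],"view":X@np.linalg.inv(T([0.51215857,0.18283569,0.29456352],[5.18052498e-01,8.55348373e-01,-7.8e-4,-4.03e-4]))}
print("stem tri",tri([(w2,(432,116)),(t,(201,172.3))]),"z.088:",onz(w2,(432,116),.088),onz(t,(201,172.3),.088),"flange",onz(w2,(417,114),.04))
print("neck",tri([(w1,(381,141)),(w2,(263,239)),(t,(272,209))]),onz(w1,(381,141),.122),onz(w2,(263,239),.122),onz(t,(272,209),.122))
for n,uv in(("L0",(325,80)),("L1",(288,318)),("R0",(445,102)),("R1",(384,330))): print(n,onz(w1,uv,.09))
for n,uv in(("pa",(400,232)),("pb",(330,322))):print(n)
E
```

```text
[0.51186172 0.18320786 0.2956962 ] [5.17652973e-01 8.55590621e-01 2.19421153e-04 2.01336099e-04]
stem tri [0.59276113 0.29929861 0.08762698] z.088: [0.59399524 0.30147101 0.088     ] [0.59151209 0.29689213 0.088     ] flange [0.59120934 0.30181931 0.04      ]
neck [0.48749944 0.08245297 0.10629417] [0.48556832 0.08246987 0.122     ] [0.48656039 0.0912534  0.122     ] [0.48641768 0.08145922 0.122     ]
L0 [0.42372541 0.14162534 0.09      ]
L1 [ 0.39038389 -0.16886696  0.09      ]
R0 [0.55843007 0.12614828 0.09      ]
R1 [ 0.52611617 -0.18164323  0.09      ]
pa
pb
```

drive_tool(increments=[[[20, 29, -30], [0, 0, 0], 1], [[20, 29, -22], [0, 0, 0], 1], [[20, 29, -22], [0, 0, 0], 1], [[21, 30, -21], [0, 0, 0], 1], [[0, 0, -35], [0, 0, 0], 1], [[0, 0, -20], [0, 0, 0], 1], [[0, 0, 0], [0, 0, 0], 1]])

```text
clock: 4.22
eef_pos: [0.5873, 0.2964, 0.1413]
tool_rot: [0.517, 0.856, -0.005, -0.003]
ft_force: [-1.1, -1.1, -1.1]
grip_width: 0.0855
grasp_force: 0.0
```

Run:
```python
from h import *
w=camera("wrist"); save("w3.png",w["image"]); o=get_obs(); print(o["eef_pos"],o["tool_rot"],o["clock"])
for q in ["plug","park"]:
  for k in silhouettes(q,w): print(q,k["conf"],k["bbox"],w["image"][k["region"]].mean(0).round())
print(proj(w,[[.593,.300,z] for z in(0.034,.04,.088)]),proj(w,o["eef_pos"]))
```

```text
[0.58859615 0.29662117 0.14492841] [ 0.51716082  0.85587968 -0.00325712 -0.00201169] 4.2667
plug 0.96 [303.9, 161.1, 368.7, 226.1] [107. 109. 108.]
plug 0.93 [389.5, 46.2, 473.9, 120.3] [156. 105. 119.]
plug 0.76 [301.8, 271.9, 357.0, 348.6] [110.  65.  75.]
park 0.66 [280.0, 121.9, 391.3, 235.3] [139. 141. 134.]
park 0.16 [302.2, 163.5, 371.8, 228.5] [107. 109. 108.]
[[327.52182665 197.29569052]
 [327.5917548  199.25511104]
 [328.28938133 218.80294125]] [[319.14537302 258.58283936]]
```

View pics/w3.png

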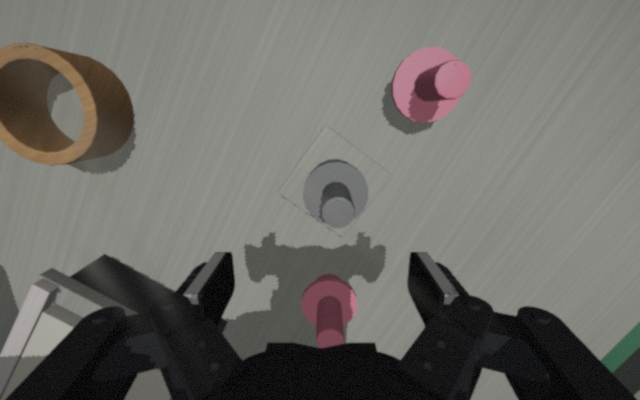

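The grey plug's stem top shows at (339,212) and its flange centre at (336,192). That is a few mm off my prediction, so I'm refining it.

Run:
```python
from h import *
w=camera("wrist"); o=get_obs(); print(o["eef_pos"],o["ft_force"])
print(onz(w,(338.5,211.5),.088),onz(w,(336,190.5),.04), Rn.from_quat(o["tool_rot"]).as_matrix().round(3))
```

```text
[0.5917714  0.29760639 0.15119953] [0.72369121 0.13314134 1.23641974]
[0.60318401 0.30710558 0.088     ] [0.6023018  0.31004603 0.04      ] [[-0.464  0.886  0.003]
 [ 0.886  0.464  0.002]
 [-0.     0.004 -1.   ]]
```

Run:
```python
from h import *
for i in range(2):
  w=camera("wrist"); o=get_obs(); print(o["eef_pos"],np.abs(o["joint_vel"]).max())
im=w["image"];save("w4.png",im)
for k in silhouettes("plug",w):
  m=k["region"];c=w["image"][m].mean(0)
  if c[0]-c[1]<20:
    b=k["bbox"];print(k["conf"],b)
    # shift relative to w3 bbox (303.9,161.1,368.7,226.1)
    s=np.array(b)-[303.9,161.1,368.7,226.1];print(s)
    sh=np.array([(s[0]+s[2])/2,(s[1]+s[3])/2])
    print(onz(w,np.array((338.5,211.5))+sh,.088),onz(w,np.array((336,190.5))+sh,.04))
```

```text
[0.59205736 0.29769596 0.1517102 ] 0.008310007138670446
[0.5920268  0.29766035 0.15174336] 0.006096460488923415
0.63 [294.7, 158.7, 359.4, 222.3]
[-9.2 -2.4 -9.3 -3.8]
[0.59744186 0.30593854 0.088     ] [0.59519038 0.30879471 0.04      ]
```

drive_tool(increments=[[[4, 6, -25], [0, 0, 0], 1], [[0, 0, -20], [0, 0, 0], 1], [[0, 0, 0], [0, 0, 0], 1], [[0, 0, 0], [0, 0, 0], 1], [[0, 0, 0], [0, 0, 0], 1]])

```text
clock: 4.98
eef_pos: [0.5955, 0.3036, 0.1055]
tool_rot: [0.517, 0.856, 0.001, 0.001]
ft_force: [0.2, -0.6, -0.1]
grip_width: 0.0851
grasp_force: 0.0
```

Run:
```python
from h import *
w=camera("wrist"); o=get_obs(); print(o["eef_pos"],np.abs(o["joint_vel"]).max()); save("w5.png",w["image"])
print(proj(w,o["eef_pos"]))
for k in silhouettes("plug",w):
  c=w["image"][k["region"]].mean(0); print(k["conf"],k["bbox"],c)
g=cv2.cvtColor(w["image"],cv2.COLOR_RGB2GRAY)
C=cv2.HoughCircles(cv2.GaussianBlur(g,(5,5),0)[150:300,250:400],cv2.HOUGH_GRADIENT,1,10,param1=80,param2=15,minRadius=14,maxRadius=45)
if C is not None: print(C[0][:5]+[250,150,0])
save("w5c.png",cv2.resize(w["image"][130:310,230:430],None,fx=3,fy=3))
for p in([.597,.306],[.593,.300],[.596,.304]): print(proj(w,[[*p,.088],[*p,.04]]))
```

```text
[0.59576731 0.30373901 0.10586004] 0.003645097275239766
[[317.62391181 255.09255262]]
0.92 [285.6, 293.5, 350.7, 348.0] [102.90625     60.25575658  69.57771382]
0.81 [283.2, 173.5, 360.0, 253.9] [102.87153709 104.5357462  103.21537087]
0.57 [383.9, 42.7, 480.1, 127.3] [151.85501736 101.41362209 115.09257729]
[[319.5        207.5         38.59999847]
 [321.5        237.5         19.29999924]
 [329.5        208.5         44.40000153]
 [323.5        220.5         33.20000076]
 [321.5        197.5         29.60000038]]
[[321.48389536 238.71539789]
 [321.14458801 211.94896448]]
[[310.75965076 244.08423608]
 [312.64500022 216.32363413]]
[[318.39717996 240.75325008]
 [318.70009253 213.60846959]]
```

View pics/w5c.png

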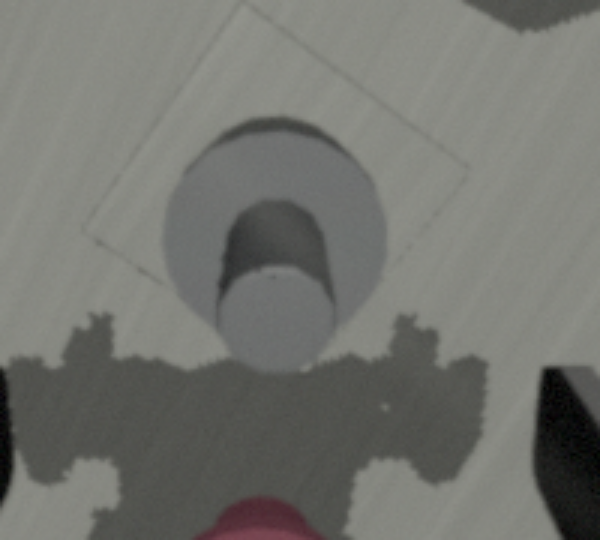

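The stem top is at (321.5,237.5), centred between the fingers (mid-column 321.5), so only a small shift along tool x is needed. Descending and gripping.

drive_tool(increments=[[[-1, 2, -20], [0, 0, 0], 1], [[0, 0, -20], [0, 0, 0], 1], [[0, 0, -14], [0, 0, 0], 1], [[0, 0, -2], [0, 0, 0], 1], [[0, 0, 0], [0, 0, 0], 0], [[0, 0, 0], [0, 0, 0], 0], [[0, 0, 0], [0, 0, 0], 0], [[0, 0, 0], [0, 0, 0], 0]])

```text
clock: 5.75
eef_pos: [0.5948, 0.3059, 0.0494]
tool_rot: [0.517, 0.856, 0.001, 0.001]
ft_force: [-1.3, 0.2, 0.3]
grip_width: 0.0387
grasp_force: 0.0
```

drive_tool(increments=[[[0, 0, 0], [0, 0, 0], 0], [[0, 0, 0], [0, 0, 0], 0], [[0, 0, 0], [0, 0, 0], 0], [[0, 0, 0], [0, 0, 0], 0]])

```text
clock: 6.08
eef_pos: [0.5944, 0.3057, 0.0489]
tool_rot: [0.517, 0.856, 0.001, 0.001]
ft_force: [0.2, -0.4, 5.7]
grip_width: 0.0221
grasp_force: 58.5
```

drive_tool(increments=[[[0, 0, 20], [0, 0, 0], 0], [[0, 0, 40], [0, 0, 0], 0], [[0, 0, 40], [0, 0, 0], 0], [[0, 0, 40], [0, 0, 7], 0], [[-6, -27, 25], [0, 0, 7], 0], [[-6, -28, 10], [0, 0, 7], 0], [[-6, -28, 0], [0, 0, 7], 0], [[-6, -28, 0], [0, 0, 7], 0]])

```text
clock: 6.75
eef_pos: [0.5698, 0.1937, 0.2237]
tool_rot: [0.233, 0.973, 0.001, 0.001]
ft_force: [0.9, -0.1, -0.1]
grip_width: 0.0226
grasp_force: 59.4
```

drive_tool(increments=[[[-6, -28, 0], [0, 0, 7], 0], [[-6, -28, 0], [0, 0, 7], 0], [[-6, -28, 0], [0, 0, 7], 0], [[-6, -28, 0], [0, 0, 0], 0], [[0, 0, 0], [0, 0, 0], 0], [[0, 0, 0], [0, 0, 0], 0], [[0, 0, 0], [0, 0, 0], 0], [[0, 0, 0], [0, 0, 0], 0]])

```text
clock: 7.42
eef_pos: [0.5459, 0.0833, 0.2223]
tool_rot: [0.055, 0.999, 0.0, -0.0]
ft_force: [-1.1, 0.1, 0.4]
grip_width: 0.0224
grasp_force: 59.5
```

Run:
```python
from h import *
w=camera("wrist"); o=get_obs(); print(o["eef_pos"],o["tool_rot"],np.abs(o["joint_vel"]).max(),o["joint_pos"].round(2),o["grip_width"]); save("w6.png",w["image"])
print(proj(w,[o["eef_pos"],[.484,.0825,.122]]), Rn.from_quat(o["tool_rot"]).as_matrix().round(3))
```

```text
[0.54588422 0.0834512  0.22231331] [ 5.43192710e-02  9.98523607e-01  1.19803605e-04 -9.17402208e-05] 0.005723426305820421 [0.15 0.35 0.13 1.35 0.   0.26] 0.02281527819279316
[[319.1628098  252.22546506]
 [310.14676182 124.44172894]] [[-0.994  0.108 -0.   ]
 [ 0.108  0.994  0.   ]
 [ 0.     0.    -1.   ]]
```

View pics/w6.png

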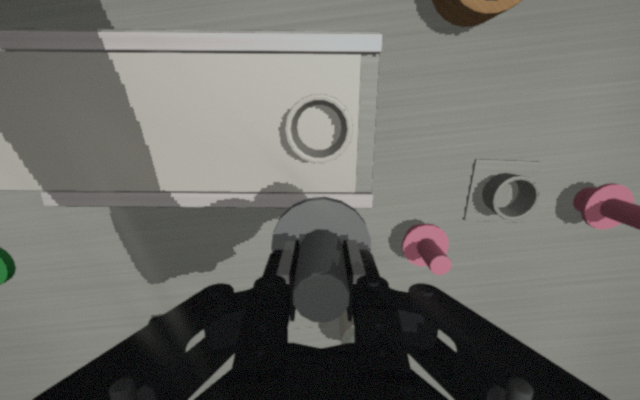

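The neck rim's centre is at about (319,128), the held plug's flange centre at about (322,245), and the rails are level in the image. Fitting the rim more precisely.

Run:
```python
from h import *
w=camera("wrist"); t=camera("top"); o=get_obs()
g=cv2.cvtColor(w["image"],cv2.COLOR_RGB2GRAY)
f=cv2.GaussianBlur(g,(3,3),0)
C=cv2.HoughCircles(cv2.resize(f[80:180,270:370],None,fx=4,fy=4,interpolation=cv2.INTER_CUBIC),cv2.HOUGH_GRADIENT,1,2,param1=60,param2=20,minRadius=90,maxRadius=150)
c=C[0][:8].copy(); c/=4; c[:,:2]+=[269.6,79.6]; print(c.round(1))
p=f.astype(int)
print(p[128,278:362].tolist()); print(p[88:170,319].tolist())
print("K",w["K"])
D=w["view"][:3,:3]@[0,0,.122]+0
for uv in [(319,128),(319.5,129),c[0][:2]]: print(onz(w,uv,.122))
zf=o["eef_pos"][2]-.015
print("flange top",onz(w,(322,245),zf+.006),"stemtop",onz(w,(321,292),zf+.054),o["eef_pos"])
```

```text
[[318.5 128.2  28.4]
 [319.  128.5  28.7]
 [318.2 128.7  28.3]
 [318.5 127.7  28.5]
 [318.  127.7  28.2]
 [318.2 129.2  28. ]
 [318.7 129.2  28.1]
 [317.5 128.2  28.6]]
[143, 122, 113, 110, 109, 112, 125, 145, 163, 173, 178, 170, 148, 121, 105, 101, 100, 105, 124, 152, 170, 177, 178, 178, 178, 178, 178, 178, 178, 178, 178, 178, 179, 179, 179, 179, 179, 179, 179, 179, 178, 179, 179, 179, 179, 179, 179, 179, 179, 179, 179, 179, 179, 179, 177, 166, 143, 120, 110, 108, 108, 107, 99, 86, 74, 69, 68, 74, 97, 131, 158, 171, 177, 177, 175, 176, 178, 180, 178, 171, 158, 149, 146, 145]
[182, 182, 181, 181, 180, 176, 174, 176, 178, 174, 164, 140, 103, 74, 64, 66, 78, 95, 107, 117, 135, 156, 170, 177, 179, 179, 180, 180, 180, 180, 180, 180, 180, 179, 179, 179, 179, 179, 179, 179, 179, 179, 179, 179, 178, 178, 178, 178, 178, 178, 178, 178, 178, 178, 177, 177, 177, 177, 177, 175, 167, 148, 122, 106, 103, 102, 101, 102, 111, 133, 160, 175, 174, 169, 164, 164, 169, 173, 174, 174, 174, 174]
K [[297.17048551   0.         320.70092904]
 [  0.         297.17048551 200.34914805]
 [  0.           0.           1.        ]]
[0.48747161 0.08932993 0.122     ]
[0.4882861  0.08964258 0.122     ]
[0.48760055 0.0888948  0.122     ]
flange top [0.54610526 0.08515092 0.21329658] stemtop [0.54403841 0.08476779 0.26129658] [0.5458106  0.08344687 0.22229658]
```

drive_tool(increments=[[[-20, 2, 0], [0, 0, 0], 0], [[-20, 1.5, 0], [0, 0, 0], 0], [[-19, 0, -10], [0, 0, 0], 0], [[0, 0, -20], [0, 0, 0], 0], [[0, 0, -18], [0, 0, 0], 0], [[0, 0, 0], [0, 0, 0], 0], [[0, 0, 0], [0, 0, 0], 0], [[0, 0, 0], [0, 0, 0], 0]])

```text
clock: 8.23
eef_pos: [0.4874, 0.0863, 0.1754]
tool_rot: [0.055, 0.999, 0.0, 0.001]
ft_force: [1.1, 0.1, -0.7]
grip_width: 0.023
grasp_force: 59.5
```

Run:
```python
from h import *
w=camera("wrist"); save("w7.png",w["image"]); s=camera("side"); o=get_obs(); print(o["eef_pos"],o["ft_force"])
save("v7.png",np.hstack([cv2.resize(w["image"][100:330,230:410],None,fx=2,fy=2),cv2.resize(s["image"][180:295,240:340],None,fx=4,fy=4)]))
```

```text
[0.48780873 0.08624952 0.17575346] [-0.15949459 -0.02381691 -0.72250074]
```

View pics/v7.png

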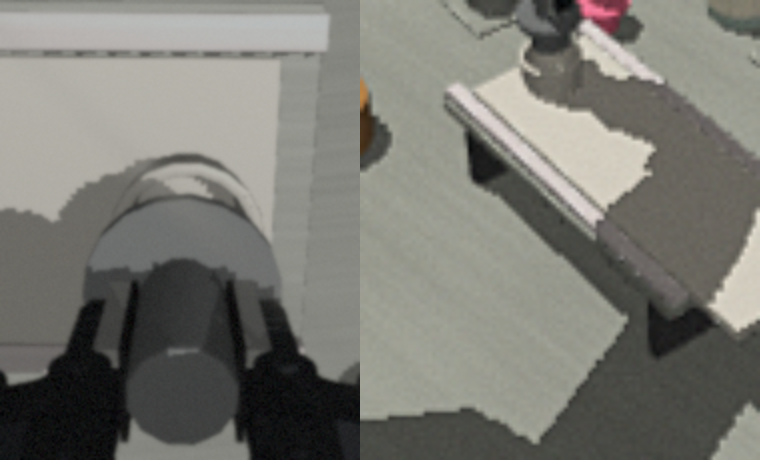

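The plug hangs centred over the neck (flange and neck both around column 183 in the crop). Lowering it with force checks.

drive_tool(increments=[[[0, 0, -10], [0, 0, 0], 0], [[0, 0, -10], [0, 0, 0], 0], [[0, 0, -8], [0, 0, 0], 0], [[0, 0, -4], [0, 0, 0], 0], [[0, 0, 0], [0, 0, 0], 0]])

```text
clock: 8.75
eef_pos: [0.4855, 0.0856, 0.1408]
tool_rot: [0.055, 0.998, -0.0, -0.002]
ft_force: [-0.2, 0.6, -1.8]
grip_width: 0.0224
grasp_force: 59.4
```

drive_tool(increments=[[[0, 0, -3], [0, 0, 0], 0], [[0, 0, -2], [0, 0, 0], 0], [[0, 0, 0], [0, 0, 0], 0], [[0, 0, 0], [0, 0, 0], 0]])

```text
clock: 9.08
eef_pos: [0.4868, 0.0859, 0.1377]
tool_rot: [0.055, 0.998, 0.0, 0.0]
ft_force: [-0.7, -0.0, 0.0]
grip_width: 0.0228
grasp_force: 59.4
```

drive_tool(increments=[[[0, 0, -1], [0, 0, 0], 0], [[0, 0, 0], [0, 0, 0], 0], [[0, 0, -1], [0, 0, 0], 0], [[0, 0, 0], [0, 0, 0], 0], [[0, 0, 0], [0, 0, 0], 0]])

```text
clock: 9.5
eef_pos: [0.4869, 0.0859, 0.1365]
tool_rot: [0.055, 0.998, 0.0, 0.001]
ft_force: [-2.5, -0.7, 5.3]
grip_width: 0.0227
grasp_force: 60.2
```

Contact at 5 N with TCP z 0.1365, where about 0.137 was expected, so the plug is seated. Pressing a little more and starting the slide.

drive_tool(increments=[[[0, 0, -1], [0, 0, 0], 0], [[0, 0, 0], [0, 0, 0], 0], [[0, 0, 0], [0, 0, 0], 0], [[-0.5, -5, 0], [0, 0, 0], 0], [[-1.1, -10, 0], [0, 0, 0], 0], [[-1.1, -10, 0], [0, 0, 0], 0], [[0, 0, 0], [0, 0, 0], 0], [[0, 0, 0], [0, 0, 0], 0]])

```text
clock: 10.17
eef_pos: [0.486, 0.0621, 0.1365]
tool_rot: [0.055, 0.998, 0.002, 0.003]
ft_force: [1.4, 2.7, 7.3]
grip_width: 0.0226
grasp_force: 60.2
```

Run:
```python
from h import *
w=camera("wrist"); t=camera("top"); o=get_obs(); print(o["eef_pos"],o["ft_force"],o["ft_torque"])
save("v8.png",np.hstack([w["image"][:,130:480],cv2.resize(t["image"][150:270,330:480],None,fx=2.33,fy=3.333)]))
```

```text
[0.48605773 0.06208517 0.13655314] [-0.70597857  2.93582037  7.37912919] [0.58938352 0.08598031 0.03924256]
```

View pics/v8.png

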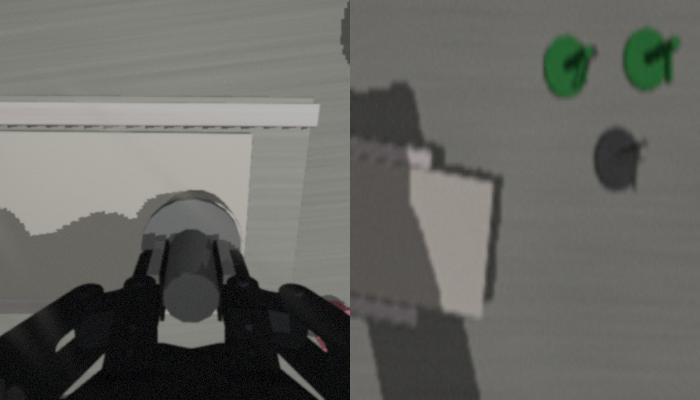

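The plate follows the plug (gap at the tail opened, flange on the neck). That is picture 10, so from here I measure by numbers only. Pressing more and sliding on.

drive_tool(increments=[[[0, 0, -1], [0, 0, 0], 0], [[-0.6, -6, -1], [0, 0, 0], 0], [[-1.3, -12, 0], [0, 0, 0], 0], [[-1.3, -12, 0], [0, 0, 0], 0], [[-1.3, -12, 0], [0, 0, 0], 0], [[-0.8, -8, 0], [0, 0, 0], 0], [[0, 0, 0], [0, 0, 0], 0], [[0, 0, 0], [0, 0, 0], 0]])

```text
clock: 10.93
eef_pos: [0.4812, 0.0165, 0.1367]
tool_rot: [0.053, 0.999, 0.007, 0.003]
ft_force: [-3.3, 15.3, 20.7]
grip_width: 0.0228
grasp_force: 61.7
```

Run:
```python
from h import *
o=get_obs(); print(o["eef_pos"],o["ft_force"],o["clock"])
for n in("top","side"):
  c=camera(n); im=c["image"]
  for q in ("mark","plate"):
   for k in silhouettes(q,c):
    m=k["region"]; col=im[m].mean(0); ys,xs=np.nonzero(m)
    if q=="mark" and col[1]>col[0]+20: continue
    print(n,q,k["conf"],k["bbox"],col.round(),onz(c,(xs.mean(),ys.mean()),.03).round(3))
  g=cv2.cvtColor(im,cv2.COLOR_RGB2GRAY)
  r=(slice(185,216),slice(395,470)) if n=="top" else (slice(262,305),slice(395,440))
  print(n,r); 
  for row in g[r]: print("".join("%4d"%v if n=="side" else "%02x "%v for v in row))
  np.save(n+".npy",im)
```

```text
[0.48115603 0.01648938 0.13666274] [-3.27120709 15.28558516 20.66705507] 10.9333
top mark 0.78 [437.4, 188.1, 458.7, 210.3] [58. 57. 57.] [ 0.532 -0.442  0.03 ]
top plate 0.92 [310.2, 194.5, 405.7, 247.6] [116. 112. 108.] [ 0.459 -0.176  0.03 ]
top (slice(185, 216, None), slice(395, 470, None))
6e 6e 6e 6f 6d 6f 6d 6e 6e 6f 6c 6c 6e 6d 6e 6e 6c 6f 6d 6d 6f 6b 6e 6d 6e 6e 6c 6e 6d 6b 6b 6e 6b 6d 6c 6a 6c 6b 6b 6c 69 6d 6b 6d 6b 6b 6d 6d 6d 6c 6c 6b 6b 69 6c 6b 6a 6c 6a 6b 6d 6b 6b 6c 6b 6b 6b 6b 6b 6b 6b 6b 6d 6c 6b 
6d 6d 6d 6e 6f 6e 6d 6c 6b 6f 6e 6f 6d 6c 6e 6e 6f 6e 6c 6d 6c 6c 6d 6e 6e 6f 6d 6c 6d 6e 6c 6d 6d 6d 6c 6c 6a 6b 6a 6d 6c 6b 6e 6b 6c 6c 6a 6c 6b 6b 6a 6b 6c 6d 6b 6b 6b 6b 69 6c 6d 6b 6c 6e 6d 6c 6c 6f 6c 6a 6c 6a 6e 6c 6b 
6d 6b 6e 6d 6e 6c 6e 70 6e 71 6d 6e 6f 6e 6c 6e 6f 6e 70 6c 6f 6d 6e 6f 6e 6b 6e 6d 6a 6c 6d 6c 6d 6e 6c 6c 6c 6b 6c 69 69 6b 6c 6c 6a 69 69 68 5f 61 62 61 67 6b 6c 6d 6b 6b 6b 69 6c 6a 6a 6a 6d 6c 6b 6a 6b 6c 6d 6b 6d 6a 6b 
6f 6e 71 6d 70 6f 6e 70 6e 70 6d 6e 6f 70 70 6f 70 72 6d 6f 6e 6f 6d 6f 6f 6d 6f 6f 6c 6d 6e 6f 6d 6c 6f 6d 6c 6c 6b 6d 6b 6d 
[... 13417 characters left out ...]
9 154 150 154 156 158 155 153 155 150 156 154 159 121  83  49  14  22  19  20  26  26  25  29  23  43  45  52  74 119 170 162 149  93 108 165 154 153 151 152
 153 151 152 151 157 151 152 150 154 156 156 156 154 155 152 150 159 159 164 161 128  80  77  28  29  21  29  36  38  51  63  72  74 118 167 162 157 158 158 159 152 154 151 157 150
 154 152 157 157 152 157 152 153 152 153 153 153 162 162 152 150 153 154 156 158 162 167 153  92  92  91  94  90  60  68  71 100 114 169 160 154 154 156 152 151 151 150 151 152 153
 154 155 155 155 159 152 150 156 153 154 154 154 152 153 159 158 155 153 148 155 158 158 156 160 164 167 164 154  99  97 112 168 155 156 157 156 158 155 152 154 151 149 150 153 150
```

Run:
```python
from h import *
t=camera("top");s=camera("side")
d=np.array([-.107,-.994,0])
bt=(452.0,206.8); bs=(415,279.3)   # pixel centres, blade tip
print("tip tri",tri([(t,bt),(s,bs)]))
print("tip top z.103",onz(t,bt,.103),"z.096 side",onz(s,bs,.096))
l1=onz(t,(406.6,207),.092);l2=onz(t,(405.6,215),.092)
tip=onz(t,bt,.103)
print("lead",l1,l2,"edge dir",(l1-l2)/np.linalg.norm(l1-l2))
print("remaining along d: top",(tip-l1)@d,(tip-l2)@d)
g=cv2.cvtColor(s["image"],cv2.COLOR_RGB2GRAY)
o=get_obs();print(o["eef_pos"],o["ft_force"])
for base,z in(("now lead pred",.092),):
  n=np.array([.4869,.0867,.092]); L=n+d*.325+d*.0705; print(L, proj(s,L),proj(t,L))
# foot/post prediction from tip: post = tip + 32mm along bench y
m=tip-0; 
P=tri([(t,bt),(s,bs)])+np.array([.994,-.107,0])*.032; 
print("post",P,"top:",proj(t,[[*P[:2],0],[*P[:2],.12]]),"side:",proj(s,[[*P[:2],0],[*P[:2],.12]]))
```

```text
tip tri [ 0.50366378 -0.44207333  0.0929534 ]
tip top z.103 [ 0.50361007 -0.43924669  0.103     ] z.096 side [ 0.50085822 -0.44314788  0.096     ]
lead [ 0.50087675 -0.30962688  0.092     ] [ 0.47739963 -0.30684145  0.092     ] edge dir [ 0.99303521 -0.11781794  0.        ]
remaining along d: top 0.12854962536274664 0.12880628664664237
[0.48117458 0.01652963 0.13664287] [-3.81163078 15.18097662 20.84285822]
[ 0.4445815 -0.306427   0.092    ] [[365.90997114 265.73650672]] [[405.3882216  226.23807265]]
post [ 0.53547178 -0.44549733  0.0929534 ] top: [[443.52300169 197.90429954]
 [456.0612013  195.5363566 ]] side: [[419.1643086  294.42537631]
 [423.9829065  267.61858719]]
```

The tip triangulates at (0.504, −0.442, 0.093), matching the stated 92 mm, and 129 mm of travel remain. Sliding on in steps.

drive_tool(increments=[[[-0.6, -6, 0], [0, 0, 0], 0], [[-1.2, -11, 0], [0, 0, 0], 0], [[-1.2, -11, 0], [0, 0, 0], 0], [[-1.2, -11, 0], [0, 0, 0], 0], [[-1.2, -11, 0], [0, 0, 0], 0], [[-0.6, -6, 0], [0, 0, 0], 0], [[0, 0, 0], [0, 0, 0], 0], [[0, 0, 0], [0, 0, 0], 0]])

```text
clock: 12.0
eef_pos: [0.4748, -0.0385, 0.1367]
tool_rot: [0.053, 0.999, 0.008, 0.003]
ft_force: [-5.2, 19.7, 22.9]
grip_width: 0.0228
grasp_force: 62.1
```

drive_tool(increments=[[[0, 0, 0.7], [0, 0, 0], 0], [[-0.6, -6, 0], [0, 0, 0], 0], [[-1.1, -10, 0], [0, 0, 0], 0], [[-1.1, -10, 0], [0, 0, 0], 0], [[-1.1, -10, 0], [0, 0, 0], 0], [[-0.6, -6, 0], [0, 0, 0], 0], [[0, 0, 0], [0, 0, 0], 0], [[0, 0, 0], [0, 0, 0], 0]])

```text
clock: 12.67
eef_pos: [0.4698, -0.0812, 0.1367]
tool_rot: [0.053, 0.999, 0.007, 0.003]
ft_force: [-2.6, 18.5, 20.6]
grip_width: 0.023
grasp_force: 61.9
```

```bash
cat > m.py <<'E'
from h import *
t=camera("top");s=camera("side");o=get_obs();print(o["eef_pos"],o["tool_rot"],o["ft_force"],o["clock"])
d=np.array([-.107,-.994,0]);e=np.array([.994,-.107,0]);tip=np.array([.5037,-.4415,.092])
g=cv2.cvtColor(t["image"],cv2.COLOR_RGB2GRAY).astype(np.float32)
for r in range(206,238,3):   # lead edge: strongest bright->dark step along the row
    row=g[r-1:r+2,395:460].mean(0); k=np.argmin(row[2:]-row[:-2])+1
    gr=np.clip(row[k-3:k+2]-row[k-1:k+4],0,None); c=395+(np.arange(k-2,k+3)*gr).sum()/gr.sum()
    p=onz(t,(c,r),.092); print(r,c.round(1),p.round(4),"rem",((tip-p)@d).round(4),"y",((p-tip)@e).round(3))
for k in silhouettes("mark",t)+silhouettes("plate",t): print(k["conf"],np.round(k["bbox"]))
E
python3 m.py
```

```text
[ 0.46980362 -0.08117289  0.1366684 ] [0.05305453 0.99856616 0.00666403 0.00253665] [-4.4707164  17.59999283 20.807712  ] 12.7667
206 438.7 [ 0.5057 -0.4038  0.092 ] rem 0.0376 y -0.002
209 431.5 [ 0.4964 -0.3825  0.092 ] rem 0.0578 y -0.014
212 439.0 [ 0.4881 -0.4046  0.092 ] rem 0.035 y -0.019
215 439.0 [ 0.4793 -0.4048  0.092 ] rem 0.0339 y -0.028
218 438.4 [ 0.4705 -0.4028  0.092 ] rem 0.0349 y -0.037
221 438.1 [ 0.4617 -0.4022  0.092 ] rem 0.0346 y -0.046
224 437.9 [ 0.453  -0.4015  0.092 ] rem 0.0344 y -0.055
227 437.2 [ 0.4442 -0.3995  0.092 ] rem 0.0354 y -0.064
230 437.2 [ 0.4354 -0.3994  0.092 ] rem 0.0346 y -0.072
233 436.9 [ 0.4267 -0.3985  0.092 ] rem 0.0345 y -0.081
236 436.3 [ 0.4179 -0.3967  0.092 ] rem 0.0353 y -0.09
0.75 [414. 163. 437. 179.]
0.66 [435. 189. 458. 210.]
0.57 [448. 162. 470. 177.]
0.76 [363. 201. 442. 250.]
```

drive_tool(increments=[[[-0.6, -6, 0], [0, 0, 0], 0], [[-1.0, -9, 0], [0, 0, 0], 0], [[-1.0, -9, 0], [0, 0, 0], 0], [[-0.4, -4, 0], [0, 0, 0], 0], [[0, 0, 0], [0, 0, 0], 0], [[0, 0, 0], [0, 0, 0], 0], [[0, 0, 0], [0, 0, 0], 0]])

```text
clock: 13.45
eef_pos: [0.4667, -0.1074, 0.1371]
tool_rot: [0.053, 0.999, 0.008, 0.003]
ft_force: [-5.0, 23.4, 25.4]
grip_width: 0.0226
grasp_force: 62.2
```

```bash
cat >> m.py <<'E'
print("tip proj top",proj(t,[tip,[*tip[:2],.103]]),"side",proj(s,[tip]))
print("t");G=g.astype(int)
for r in range(200,222): print(r,G[r,434:462].tolist())
G=cv2.cvtColor(s["image"],cv2.COLOR_RGB2GRAY)
print("s")
for r in range(268,300): print(r,G[r,385:432].tolist())
E
python3 m.py
```

```text
[ 0.46674263 -0.10744381  0.13709695] [0.05247137 0.99858358 0.00839513 0.00266486] [-5.29116551 23.27276055 26.28575672] 13.55
206 438.7 [ 0.5057 -0.4039  0.092 ] rem 0.0376 y -0.002
209 439.3 [ 0.4969 -0.4056  0.092 ] rem 0.0349 y -0.011
212 446.3 [ 0.4885 -0.4261  0.092 ] rem 0.0137 y -0.017
215 447.4 [ 0.4798 -0.4291  0.092 ] rem 0.0097 y -0.025
218 447.2 [ 0.471  -0.4286  0.092 ] rem 0.0093 y -0.034
221 447.1 [ 0.4622 -0.4283  0.092 ] rem 0.0087 y -0.043
224 446.4 [ 0.4534 -0.4263  0.092 ] rem 0.0097 y -0.052
227 446.3 [ 0.4447 -0.426   0.092 ] rem 0.0091 y -0.06
230 446.3 [ 0.4359 -0.426   0.092 ] rem 0.0082 y -0.069
233 445.4 [ 0.4272 -0.4235  0.092 ] rem 0.0097 y -0.078
236 445.2 [ 0.4184 -0.4228  0.092 ] rem 0.0095 y -0.087
0.86 [411. 160. 437. 179.]
0.57 [436. 190. 458. 211.]
0.54 [450. 160. 470. 178.]
0.41 [323. 198. 451. 254.]
0.59 [324. 198. 451. 253.]
tip proj top [[451.56870174 206.9197663 ]
 [452.77481876 206.78427783]] side [[414.99071889 279.37113104]]
t
200 [95, 51, 43, 51, 52, 51, 49, 49, 51, 48, 48, 48, 49, 53, 50, 50, 48, 51, 59, 84, 104, 107, 106, 109, 104, 106
[... 9279 characters left out ...]
, 79, 145, 169, 146, 36, 40, 67, 67, 69, 64, 63, 65, 66, 64, 65, 64, 75, 74, 75, 70, 31, 31, 26, 36, 95, 166]
297 [209, 197, 188, 73, 82, 84, 78, 73, 68, 77, 76, 72, 72, 73, 76, 72, 74, 68, 73, 73, 73, 61, 84, 150, 161, 97, 22, 48, 61, 70, 63, 69, 67, 66, 68, 66, 68, 64, 67, 61, 54, 25, 32, 34, 43, 94, 148]
298 [179, 115, 83, 81, 75, 67, 73, 71, 69, 70, 71, 71, 74, 72, 75, 74, 74, 73, 66, 71, 69, 71, 66, 83, 154, 154, 57, 23, 39, 59, 63, 64, 69, 68, 68, 64, 72, 70, 53, 21, 30, 28, 30, 29, 54, 73, 63]
299 [82, 86, 84, 74, 71, 73, 69, 70, 76, 70, 73, 67, 70, 68, 72, 74, 73, 74, 70, 74, 70, 68, 71, 62, 86, 143, 105, 37, 24, 28, 50, 57, 68, 67, 69, 68, 69, 54, 27, 31, 30, 28, 29, 37, 61, 68, 62]
```

Run:
```python
from h import *
s=camera("side");o=get_obs();print(o["eef_pos"],o["ft_force"],o["tool_rot"])
d=np.array([-.107,-.994,0])
tip=onz(s,(415,279.3),.096);print(tip)
for uv in [(408,282),(405,285),(397.5,290),(390.7,295)]:
  p=onz(s,uv,.092); print(p.round(4),((tip-p)@d).round(4))
```

```text
[ 0.46672937 -0.10742175  0.13708889] [-4.65532534 23.34178753 24.90809888] [0.05245353 0.99858481 0.00836854 0.00264231]
[ 0.50085822 -0.44314788  0.096     ]
[ 0.4819 -0.4333  0.092 ] 0.0077
[ 0.4671 -0.4341  0.092 ] 0.0054
[ 0.4379 -0.4304  0.092 ] 0.0059
[ 0.4107 -0.4282  0.092 ] 0.0052
```

The top view says 7–9 mm remain and the side view about 5.5 mm, so I'm moving about 7 mm more.

drive_tool(increments=[[[-0.4, -3.5, 0], [0, 0, 0], 0], [[-0.4, -3.5, 0], [0, 0, 0], 0], [[0, 0, 0], [0, 0, 0], 0], [[0, 0, 0], [0, 0, 0], 0], [[0, 0, 0], [0, 0, 0], 0], [[0, 0, 0], [0, 0, 0], 0]])

```text
clock: 14.2
eef_pos: [0.4661, -0.1127, 0.1377]
tool_rot: [0.052, 0.999, 0.01, 0.003]
ft_force: [-5.7, 27.5, 29.3]
grip_width: 0.0226
grasp_force: 62.7
```

```bash
python3 m.py | sed -n '1,13p;/^s/,$p' | awk '/^s$/{f=1} !f || $1~/^(279|280|281|282|283|284|285|286|290|295)$/'
```

```text
[ 0.46608743 -0.1126977   0.13773165] [0.05186669 0.99859697 0.01024121 0.00300803] [-4.98398809 28.04016479 29.75439322] 14.3
206 438.6 [ 0.5057 -0.4035  0.092 ] rem 0.038 y -0.002
209 439.2 [ 0.4969 -0.4054  0.092 ] rem 0.0352 y -0.011
212 448.3 [ 0.4886 -0.4318  0.092 ] rem 0.008 y -0.016
215 449.2 [ 0.4799 -0.4346  0.092 ] rem 0.0043 y -0.024
218 448.2 [ 0.4711 -0.4316  0.092 ] rem 0.0063 y -0.033
221 448.4 [ 0.4623 -0.4321  0.092 ] rem 0.0049 y -0.042
224 447.9 [ 0.4535 -0.4308  0.092 ] rem 0.0052 y -0.051
227 447.2 [ 0.4447 -0.4286  0.092 ] rem 0.0065 y -0.06
230 447.2 [ 0.436  -0.4286  0.092 ] rem 0.0055 y -0.069
233 447.0 [ 0.4273 -0.428   0.092 ] rem 0.0053 y -0.077
236 446.4 [ 0.4185 -0.4264  0.092 ] rem 0.0059 y -0.086
0.87 [412. 162. 434. 180.]
279 [202, 199, 201, 202, 196, 203, 200, 202, 201, 199, 199, 203, 202, 196, 203, 202, 198, 199, 202, 202, 166, 157, 152, 154, 157, 152, 158, 157, 158, 151, 75, 55, 69, 97, 126, 104, 76, 76, 74, 100, 162, 156, 153, 156, 154, 155, 152]
280 [201, 200, 204, 201, 201, 205, 203, 201, 201, 200, 201, 204, 203, 202, 204, 202, 202, 201, 199, 
[... 1271 characters left out ...]
6, 156, 159, 147, 147, 151, 151, 150, 154]
286 [200, 200, 200, 199, 205, 201, 202, 200, 201, 202, 201, 201, 200, 204, 202, 206, 199, 202, 199, 206, 207, 191, 166, 64, 99, 133, 158, 145, 131, 84, 54, 52, 56, 58, 66, 79, 77, 79, 101, 122, 153, 160, 156, 149, 152, 151, 149]
290 [202, 198, 201, 200, 200, 200, 200, 200, 199, 201, 204, 198, 202, 208, 208, 199, 186, 70, 96, 116, 139, 158, 157, 161, 155, 114, 54, 66, 65, 66, 66, 64, 64, 67, 80, 77, 78, 61, 68, 66, 62, 60, 56, 87, 158, 156, 154]
295 [197, 202, 201, 199, 200, 199, 206, 206, 187, 142, 72, 82, 75, 69, 66, 73, 72, 71, 64, 83, 141, 144, 163, 160, 145, 18, 58, 61, 64, 63, 66, 67, 66, 69, 66, 67, 67, 38, 40, 40, 46, 28, 29, 26, 29, 85, 161]
```

Lateral load is about 28 N, so the plate is near its stop but the pushing load should be relieved. About 2–4 mm remain: one small push, then back off the lateral load, which friction should hold.

drive_tool(increments=[[[-0.3, -2, 0], [0, 0, 0], 0], [[-0.2, -2, 0], [0, 0, 0], 0], [[0, 0, 0], [0, 0, 0], 0], [[0, 0, 0], [0, 0, 0], 0], [[0.2, 2, 0], [0, 0, 0], 0], [[0.2, 2, 0], [0, 0, 0], 0], [[0, 0, 0], [0, 0, 0], 0], [[0, 0, 0], [0, 0, 0], 0]])

```text
clock: 15.07
eef_pos: [0.4657, -0.1156, 0.1372]
tool_rot: [0.053, 0.999, 0.007, 0.003]
ft_force: [-4.6, 20.0, 25.9]
grip_width: 0.0228
grasp_force: 62.4
```

drive_tool(increments=[[[0.2, 2, 0], [0, 0, 0], 0], [[0.2, 2, 0], [0, 0, 0], 0], [[0, 0, 0], [0, 0, 0], 0], [[0, 0, 0], [0, 0, 0], 0], [[0, 0, 0], [0, 0, 0], 0]])

```text
clock: 15.48
eef_pos: [0.4658, -0.1148, 0.1366]
tool_rot: [0.054, 0.999, 0.003, 0.002]
ft_force: [-5.2, 11.4, 20.1]
grip_width: 0.0228
grasp_force: 61.9
```

```bash
python3 m.py | head -12
python3 - <<'E'
from h import *
s=camera("side");o=get_obs()
d=np.array([-.107,-.994,0])
g=cv2.cvtColor(s["image"],cv2.COLOR_RGB2GRAY).astype(float)
tip=onz(s,(415,279.3),.096)
for r in range(286,308,3):
  row=g[r,370:412]; k=np.nonzero((row[:-1]>150)&(row[1:]<=150))[0][0]
  c=370+k+(row[k]-150)/(row[k]-row[k+1]); p=onz(s,(c,r),.092); print(r,c.round(1),p.round(4),((tip-p)@d).round(4))
# plate long (+y) edge and lead-edge corners heights: compare near the bench and at lead
E
```

```text
[ 0.46579113 -0.11478683  0.13652712] [0.05379154 0.99854401 0.00344995 0.00210523] [-5.2148418   9.93365449 20.78622817] 15.5833
206 438.9 [ 0.5057 -0.4042  0.092 ] rem 0.0373 y -0.002
209 432.4 [ 0.4965 -0.3854  0.092 ] rem 0.055 y -0.013
212 448.6 [ 0.4886 -0.4329  0.092 ] rem 0.007 y -0.016
215 450.5 [ 0.48   -0.4384  0.092 ] rem 0.0005 y -0.024
218 450.3 [ 0.4712 -0.4378  0.092 ] rem 0.0002 y -0.033
221 450.3 [ 0.4624 -0.4377  0.092 ] rem -0.0006 y -0.041
224 449.2 [ 0.4536 -0.4347  0.092 ] rem 0.0014 y -0.051
227 449.2 [ 0.4449 -0.4346  0.092 ] rem 0.0006 y -0.059
230 449.1 [ 0.4361 -0.4344  0.092 ] rem -0.0001 y -0.068
233 448.2 [ 0.4273 -0.4316  0.092 ] rem 0.0016 y -0.077
236 448.3 [ 0.4186 -0.432   0.092 ] rem 0.0003 y -0.086
286 407.3 [ 0.4688 -0.441   0.092 ] -0.0013
289 403.2 [ 0.452  -0.4395  0.092 ] -0.0016
292 398.4 [ 0.4341 -0.4367  0.092 ] -0.0008
295 394.3 [ 0.4177 -0.4352  0.092 ] -0.001
298 389.7 [ 0.4005 -0.4329  0.092 ] -0.0005
301 385.4 [ 0.3841 -0.4311  0.092 ] -0.0005
304 381.4 [ 0.3685 -0.4299  0.092 ] -0.001Exception ignored on flushing sys.stdout:
BrokenPipeError: [Errno 32] Broken pipe
Traceback (most recent call last):
IndexError: index 0 is out of bounds for axis 0 with size 0
```

Both views put the edge within about 1.5 mm of the blade. The TCP height is back at the seated 0.1365 m with 20 N of press and a firm grip, so I'm handing in.

```bash
python3 -c "
from h import *
o=get_obs();print(o['eef_pos'],np.abs(o['joint_vel']).max());print(job_done())"
```

```text
[ 0.46581414 -0.11479693  0.13655106] 0.0013477491756558
the job is handed in; nothing more can be done
None
```

The job is handed in, result not yet known: the grey plug sits in the neck, still gripped and pressed down with about 20 N, and the plate's edge is within about 1.5 mm of the pointer blade in both camera views.

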